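# Eject a filter bushing from a valve block

### The arm

A 6-joint arm with a two-finger parallel gripper is mounted at the origin on the work surface; the furniture and walls round the work are solid. World frame = base frame: x ahead of the robot, y to its left, z up, the work surface at z = 0. Lengths are in mm, angles in rad, forces in N, time in s.
With the tool pointing down it reaches from about 350 to 975 mm from the base axis. Payload 7.1 kg.
Tool frame: the origin (TCP) lies midway between the tips of the shut fingers; the grasp point (between the pads) lies 19 mm behind it (ctrl.grasp_offset is the distance from the TCP to the grasp point, in mm); z points along the fingers, y is the line along which they close (so a half turn about z gives the same grasp; the last joint's range is limited). The gripper opens to 88 mm and grips with 3 to 60 N. Pads are 20 mm wide; open, the fingers measure 115 mm over their backs; the gripper's body (75 mm by 178 mm) begins 61 mm behind the grasp point.
Start: joints at [-1.202, 0.423, 1.63, -0, 1.089, -0.019], TCP at [236.361, -578.566, 222.675] pointing down, gripper open.
Joint ranges: [-3, 3], [-0.9, 2.11], [0.09, 2.58], [-1.31, 4.45], [0.11, 2.69], [-2.54, 2.54]. Speed limits (rad/s): [2.39, 2.39, 3.01, 3.14, 3.14, 3.14].

### API

Orientations are given as a rotation vector (axis times angle).
In Python, from workcell import sensors, viewer, ctrl gives the robot as it stands. The module is installed in compiled form; this text tells all that it offers.
- The arm moves only by the shell command python3 -m handwheel 'ROWS'. ROWS is JSON, a list of rows, each a list of 7 numbers: the shift along the tool's x, y, z in mm, then the turn, a rotation vector about the tool's x, y, z in rad, then the closure, from 0 (fully open) to 1 (shut). In form: [[x, y, z, rx, ry, rz, jaw], ...]. A call has 1 to 10 rows; each row shifts and turns the commanded pose from where the row before left it, along the tool's axes as they then stand; what a row does not reach is not made up. A row lasts 1/8 s, in which the tool goes at most 62.5 mm and 10.7 degrees, less where a joint would pass 70% of its speed; a pose out of reach is approached as far as the arm can. A call is refused whole if a number of a shift passes 62.5 or a number of a turn 0.188, either way. A call with a gripper value outside its range is refused whole. The fingers move at their own pace and stop on an object; the grip force is fixed at half the most. Time passes only in rows, so rows that do not move let the fingers close. It gives the time, the measured TCP pose, the force, the opening and the grip force at its end, in the units of the state.
- sensors.get_obs(): the state, without advancing time (a new reading comes with each control period).
- viewer.get_image(name): name is "scene" or "side" or "wrist"; returns a dict with "frame" (384x512x3 uint8, blue, green, red), "fov_y" (degrees; the focal length in pixels is half the picture's height over the tangent of half this angle, whatever the lens; pixels are square), "cx", "cy" (the principal point, pixels), "R" (3x3) and "t" (3): a world point X has camera coordinates R X + t. Camera axes: x right, y down, z forward; pixel columns grow to the right and rows downward; lengths in mm; the calibration is good to about 2 mm. A picture is of the moment at which its call begins. There is no depth.
- ctrl.close_job(): hands the job in; it is judged then, once.
The state is a dict: "t": time; "qpos": joint angles; "qvel": joint speeds; "joint_torque": joint torques, N m; "ee_pos": TCP position; "orientation": TCP orientation; "ft_force": force on the tool from outside, world axes, zero at the start; "moment": the same for the moment, N m; "width": finger opening in mm; "grasp_force": force on a finger pad.
Only numpy, scipy, OpenCV 4.12 (cv2) and the standard library are available. Lean on these libraries where they do the work, as an engineer would, in place of code of your own. Each camera call takes 0.05 s, during which the arm holds its last target. There are 200 camera calls.

### The job

The bushing has to come out of the valve block. Lift the keeper plate out of its slot in the block and put it in the small tray, then push the ejector rod through the bore until the bushing is driven right out of the block onto the receiving rails, draw the rod out and lay it back on its rest, and last put the bushing in the tray as well. Do not disturb the petri dish, marker, vial or carton lying round the work.

Things in the scene. Friction and masses are not known exactly. Their poses are not given: they have to be found in the camera images.
- valve_block: Aluminium block 56 (x) x 50 (y) x 60 mm on an 8 mm foot plate 76 x 58 mm, fixed; top at z = 68 mm. Origin on the table under its centre. A bore runs along +y, 48 mm up, from face y = -25 to face y = +25. A slot 34 x 7 mm, open upward, crosses it at y = 12 to 19. Past the exit two 6 mm rails go on in line to an end stop (20 mm wide, 52 high, inner face y = 105)
- bore_entry (a point): centre of the entry hole (16 mm, with a 4 mm chamfer, 16 mm long) in the face y = -25 mm of the block, 48 mm above the table; axes as the block's, so the rod goes in along +y. Behind it the bore widens to 25 mm, where the bushing sits
- bore_exit (a point): centre of the 25 mm exit hole in the face y = +25 mm of the block, 48 mm up; axes as the block's. The driven-out bushing lies beyond it on the two rails (16 mm apart, 22 mm over both, tops 37 mm up), its axis about 46 mm above the table, free above and on both sides
- keeper: Steel keeper plate, 70 g, z up: blade 30 wide (x) x 5 thick (y), reaching 20 mm below its origin into the slot; grip block 30 (x) x 13 (y) x 34 mm high above its origin, which starts level with the block's top. Loose in the slot: lift straight up by more than 22 mm. The bushing cannot leave while it is in. In the tray it may stand, lie or tip over
- bushing: Brass bushing, cylinder 24 mm in diameter and 20 mm long, 60 g, origin at its centre, axis along its y. It starts in the block's bore at about y = +1 mm, gripped by a spring shoe in the bore's roof: it takes roughly 5 N (3 to 8) to slide it towards +y
- rod: Steel ejector rod, 154 mm long, 120 g, along its y. Origin at the centre of the handle: 18 mm diameter, 44 long, with 23 mm collars at its ends (36 mm clear between). Shank 12 mm diameter to the chamfered tip at y = +112 mm, tail stub 12 mm to y = -42. Starts level on its rest. With the tip 55 to 65 mm past the entry face the bushing is clear of the block; the collar meets the block at 90
- rod_tip (a point): centre of the rod's tip
- rod_rest: Fixed rest: base plate 44 x 110 x 6 mm with two upward 90 degree V saddles, 8 mm thick, at y = -33 mm (takes the tail stub) and y = +48 mm (takes the shank), their upper ends about 55 mm above the table. Origin on the table under the handle's centre
- rest_center (a point): point 45 mm above the rest's origin where the handle's centre belongs; the rod's y runs along the rest's y, tip towards +y. Beside and under the handle there is free room for fingers (base plate 6 mm high)
- tray: Small fixed steel tray, 90 (x) x 120 (y) mm outside, 12 mm high, walls and floor 3 mm; origin on the table under its centre
- petri_dish: bystander: closed petri dish, 69 mm in diameter, 15 mm high, on the robot's side of the rest and tray; origin under its centre
- marker: bystander: black marker pen, 126 mm long, lying right of the valve block
- vial: bystander: small vial, 21 mm in diameter, 50 mm high, at the right of the table
- box_of_strips: bystander: small flat carton 35 x 85 x 22 mm at the right rear of the table
Not all that is in view belongs to the job. Of the things like the keeper, leave any that is blue or pink; of the rest the larger one is meant.

How it is judged (in metres and radians):
On the way, in this order (a step that is already met when the one before it is completed fails the run):
1. the keeper plate is out of the block and let go in the tray (x of keeper in the frame of tray between -0.05 and 0.05 m and y of keeper in the frame of tray between -0.065 and 0.065 m and z of keeper in the frame of tray below 0.045 m and contact force between keeper and the fingers below 0.1 N), for 0.2 s.
2. the bushing lies on the rails, clear of the block, with the rod through the bore (y of bushing in the frame of bore_exit above 0.01 m and z of each of bushing, rod_tip in the frame of bore_exit above -0.012 m and y of rod_tip in the frame of bore_exit above -0.003 m and x of rod_tip in the frame of bore_exit between -0.012 and 0.012 m and z of rod_tip in the frame of bore_exit below 0.012 m), for 0.1 s.
3. the rod lies on its rest again, let go, with the bushing still on the rails (distance between rod and rest_center below 0.015 m and angle between the y axis of rod and the y axis of rod_rest, either way round below 0.15 rad and y of bushing in the frame of bore_exit above 0.01 m and z of bushing in the frame of bore_exit above -0.012 m and distance between bushing and bore_exit below 0.09 m and contact force between rod and the fingers below 0.1 N), for 0.2 s.
At the end, for the whole second after the job is handed in: The keeper and the bushing lie at rest in the tray (centres over it; keeper's origin below 45 mm, bushing's below 40 mm), and the rod lies at rest in both saddles of its rest, handle within 15 mm of its place and within 0.15 rad of the rest's line (x of keeper in the frame of tray between -0.05 and 0.05 m and y of keeper in the frame of tray between -0.065 and 0.065 m and z of keeper in the frame of tray below 0.045 m and x of bushing in the frame of tray between -0.045 and 0.045 m and y of bushing in the frame of tray between -0.06 and 0.06 m and z of bushing in the frame of tray below 0.04 m and distance between rod and rest_center below 0.015 m and angle between the y axis of rod and the y axis of rod_rest, either way round below 0.15 rad and linear speed of each of bushing, keeper, rod below 0.02 m/s); the robot touches nothing.
It fails at once if a bystander is moved more than 25 mm (distance of any of petri_dish, marker, vial, box_of_strips from where it was at the start of the episode above 0.025 m).
It also fails if it takes over 64 s, if anything falls off the work surface, if the arm or the gripper's body presses on something with over 40 N, if the wrist force passes 120 N, or if a joint passes its speed limit or range.

## Working session

There is one attempt and no reset: what is moved stays moved. The work goes in short steps, Python scripts to look and compute and a shell command to move; the robot and the scene stay as the last step left them, time stands still between calls to the robot, and variables do not carry over. Pictures are saved under pics/ and viewed, at most 10 in all, crops included, and the job is handed in when it is done.

```bash
mkdir -p pics; cat > h.py <<'E'
import numpy as np, cv2, json
from workcell import sensors, viewer, ctrl
from scipy.spatial.transform import Rotation as Ro
def grab(n,save=None):
    d=viewer.get_image(n); d['frame']=np.array(d['frame'])
    if save: cv2.imwrite('pics/'+save,d['frame'])
    return d
def K(d):
    f=192/np.tan(np.radians(d['fov_y'])/2); return f
def ray(d,u,v):
    f=K(d);R=np.array(d['R']);t=np.array(d['t'])
    return -R.T@t, R.T@np.array([(u-d['cx'])/f,(v-d['cy'])/f,1.])
def plane(d,u,v,z):
    c,r=ray(d,u,v); return c+r*(z-c[2])/r[2]
def tri(*obs):
    A=np.zeros((3,3));b=np.zeros(3);L=[]
    for d,u,v in obs:
        c,r=ray(d,u,v);r=r/np.linalg.norm(r);P=np.eye(3)-np.outer(r,r);A+=P;b+=P@c;L.append((c,P))
    x=np.linalg.solve(A,b); return x,[float(np.linalg.norm(P@(x-c))) for c,P in L]
def proj(d,X):
    p=np.array(d['R'])@np.array(X)+np.array(d['t']);f=K(d);return d['cx']+f*p[0]/p[2],d['cy']+f*p[1]/p[2]
E
python3 - <<'E'
from h import *
import pickle
D={n:grab(n) for n in('scene','side','wrist')}
pickle.dump(D,open('D0.pkl','wb'))
for n in D: print(n,D[n]['fov_y'],D[n]['cx'],D[n]['cy'],-np.array(D[n]['R']).T@np.array(D[n]['t']),np.array(D[n]['R'])[2])
cv2.imwrite('pics/scene0.png',cv2.resize(D['scene']['frame'],(800,600),interpolation=cv2.INTER_CUBIC))
cv2.imwrite('pics/side0.png',cv2.resize(D['side']['frame'],(800,600),interpolation=cv2.INTER_CUBIC))
o=sensors.get_obs();print(o, ctrl.grasp_offset)
E
```

```text
scene 56.522297089094344 255.28121395396929 196.05013822086323 [ 85.47567829 278.70426531 664.95880968] [ 0.44579191 -0.5739809  -0.68688827]
side 48.13576283762926 256.20041460220244 190.42343785245063 [ 436.97349936 -870.93027189  647.1322333 ] [ 0.00633068  0.76908452 -0.63911574]
wrist 58.41785458914799 255.7393174382252 193.81163837382277 [ 309.70044438 -548.91900947  383.75312259] [-0.26650912 -0.1062264  -0.95796077]
{'t': 0.15, 'qpos': array([-1.20199789e+00,  4.23683145e-01,  1.63048863e+00,  8.37411467e-06,
        1.08860885e+00, -1.89697950e-02]), 'qvel': array([ 0.00051787, -0.00178918, -0.0022802 , -0.0012478 , -0.00077894,
       -0.00278658]), 'joint_torque': array([-7.58049446e-04, -5.44985318e+01, -2.73919541e+01,  6.43705227e-02,
        2.04841665e-02, -6.49079766e-05]), 'ee_pos': array([ 236.2166893 , -578.18139922,  222.0792756 ]), 'orientation': array([-3.08158147e+00, -6.05064297e-01,  3.13151023e-04]), 'ft_force': array([ 0.43109551,  0.20508068, -0.41355228]), 'moment': array([-0.01548211, -0.03855985,  0.00855947]), 'grasp_force': 0.0, 'width': 88.23406974128987} 18.700000000000003
```

View pics/scene0.png

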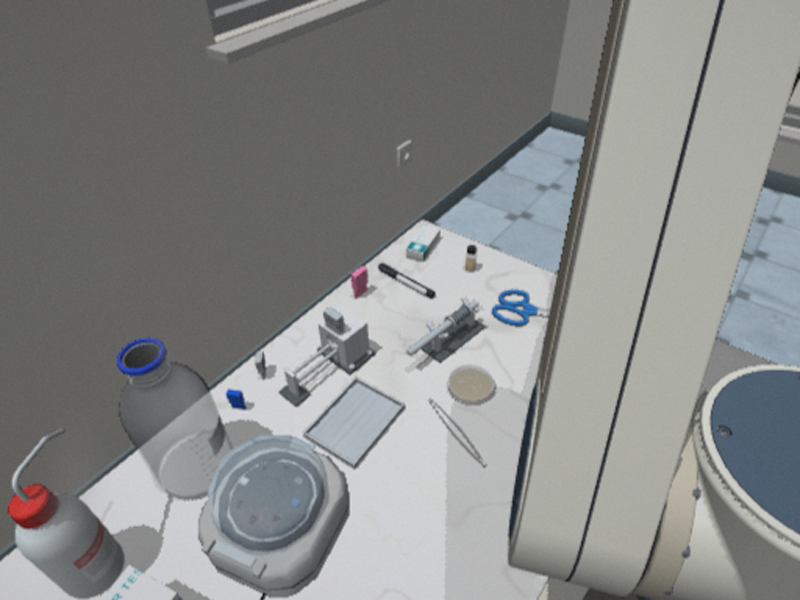

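View pics/side0.png

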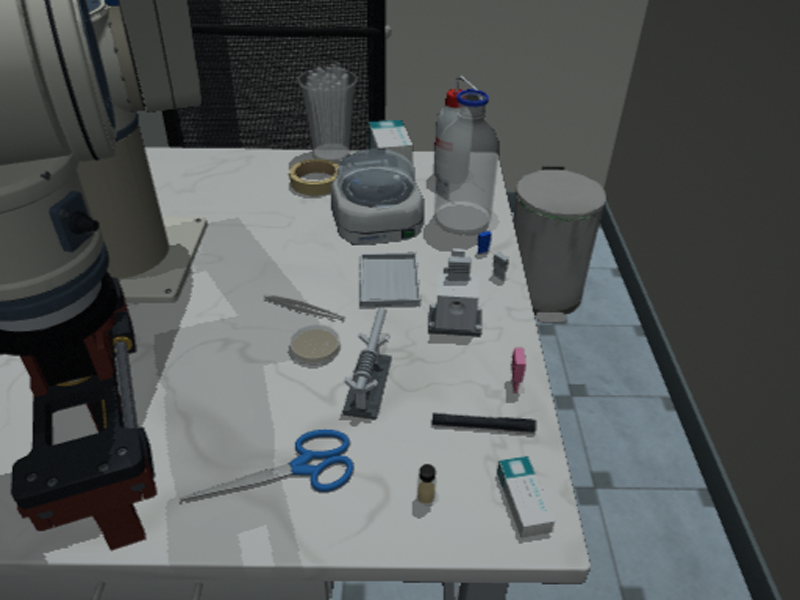

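The scene view shows the block at about (345,340) with a grey keeper at (333,318), the rest and rod at (450,325) and the tray at (355,420). The candidates like the keeper are grey on the block (333,318), small grey (262,363), blue (235,398) and pink (360,282). In the side view the block is at (455,315) and the rod at (368,360). I'll enlarge both views to confirm.

```bash
python3 - <<'E'
from h import *
import pickle
D=pickle.load(open('D0.pkl','rb'))
a=D['scene']['frame'][170:270,145:320]; b=D['side']['frame'][145:275,215:345]
a=cv2.resize(a,(800,457),interpolation=cv2.INTER_CUBIC); b=cv2.resize(b,(600,600),interpolation=cv2.INTER_CUBIC)
cv2.imwrite('pics/c1.png',a);cv2.imwrite('pics/c2.png',b)
E
```

```text
(no output)
```

View pics/c1.png

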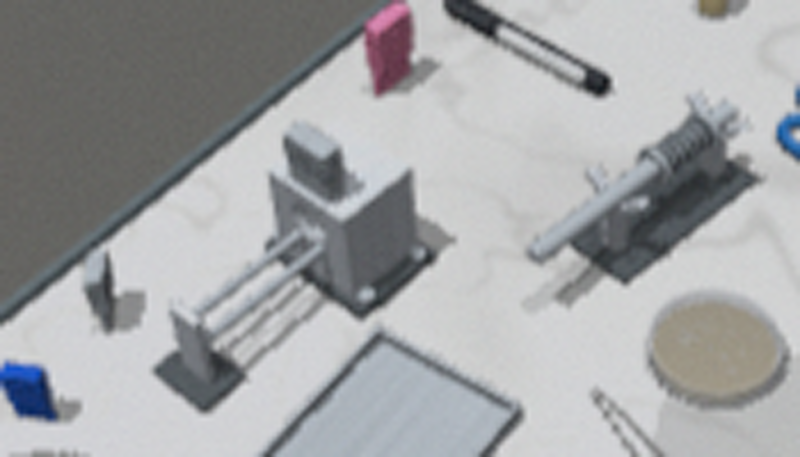

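View pics/c2.png

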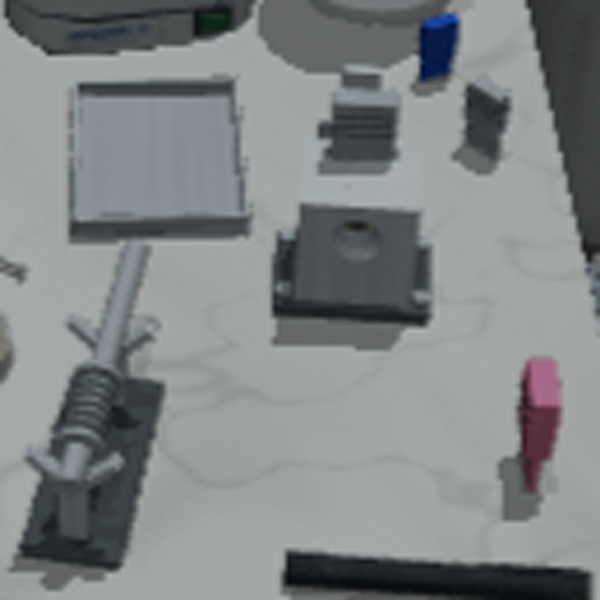

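The crops confirm it: the grey plate standing in the block's slot (scene 333,318) is the keeper. It is the larger grey one, since the one at (262,363) is thinner and smaller and stands free; blue and pink are excluded. Next, coarse positions.

```bash
python3 - <<'E'
from h import *
import pickle
np.set_printoptions(precision=1,suppress=True)
D=pickle.load(open('D0.pkl','rb'));S=D['scene'];W=D['side']
sc=lambda x,y:(S,145+x/4.571,170+y/4.571)
si=lambda x,y:(W,215+x/4.615,145+y/4.615)
P={'blk entry-left top':(sc(413,170),si(300,205)),'blk exit-left':(sc(343,220),si(308,143)),
'tip':(sc(538,252),si(137,246)),'tail':(sc(735,122),si(73,475)),
'keeper top left entry':(sc(342,152),si(332,103)),'keeper top right entry':(sc(303,122),si(398,103)),
'collar front':(sc(650,155),si(98,372)),'collar rear':(sc(715,138),si(82,435))}
for k,v in P.items():print(k,*tri(*v))
for k,(x,y),z in [('tray NL',(72,85),12),('tray NR',(236,82),12),('tray SR',(248,222),12),('tray SL',(70,225),12),('blk ER',(421,210),68),('blk EL',(300,205),68),('rest SL',(22,552),6),('rest SR',(120,567),6),('rest NR',(165,382),6)]:
  print(k,plane(*si(x,y),z))
for k,(x,y),z in [('blk exit right',(272,173),68),('rest N R',(625,282),6),('rest SL',(760,178),6),('stop',(175,310),52),('stop foot',(205,410),3)]: print('sc',k,plane(*sc(x,y),z))
for n,d in D.items():pass
o=sensors.get_obs();R=Ro.from_rotvec(o['orientation']).as_matrix();print(R)
w=D['wrist'];c=-np.array(w['R']).T@w['t'];print('cam in tool',R.T@(c-o['ee_pos']),R.T@np.array(w['R']).T)
E
```

```text
blk entry-left top [ 492.4 -165.2   63.7] [1.209150324907606, 1.2091503249074829]
blk exit-left [ 498.5 -117.3   63.1] [0.7636433555125268, 0.7636433555125618]
tip [ 417.2 -172.    43.1] [1.287756373485818, 1.2877563734856954]
tail [ 390.8 -315.4   40.6] [5.130142323107693, 5.130142323107703]
keeper top left entry [ 507.  -130.2   96.5] [1.179027449876484, 1.1790274498765485]
keeper top right entry [ 536.5 -133.4   98.9] [2.007811542718966, 2.0078115427189447]
collar front [ 404.5 -260.    48.3] [0.7806811144761173, 0.7806811144761099]
collar rear [ 392.8 -295.6   43.2] [6.024115505940193, 6.024115505940149]
tray NL [378.9  -2.6  12. ]
tray NR [467.7   2.4  12. ]
tray SR [ 472.1 -115.6   12. ]
tray SL [ 383.8 -119.9   12. ]
blk ER [ 548.4 -171.8   68. ]
blk EL [ 493.1 -169.5   68. ]
rest SL [ 374.1 -324.9    6. ]
rest SR [ 415.3 -332.3    6. ]
rest NR [ 432.4 -223.1    6. ]
sc blk exit right [ 545.8 -117.6   68. ]
sc rest N R [ 385.6 -208.8    6. ]
sc rest SL [ 367.  -317.6    6. ]
sc stop [532.3 -30.8  52. ]
sc stop foot [509.5 -18.3   3. ]
[[ 0.9  0.4 -0. ]
 [ 0.4 -0.9  0. ]
 [ 0.  -0.  -1. ]]
cam in tool [  79.1    0.5 -161.7] [[-0.  -1.  -0.3]
 [ 1.  -0.  -0. ]
 [ 0.  -0.3  1. ]]
```

```bash
python3 -m handwheel '[[48,-29.5,-5,0,0,0,0],[48,-29.5,-5,0,0,0,0],[48,-29.5,-5,0,0,0,0],[48,-29.5,-5,0,0,0,0],[48,-29.5,-5,0,0,0,0],[48,-29.5,-5,0,0,0,0],[48,-29.5,-5,0,0,0,0],[48,-29.5,-5,0,0,0,0],[0,0,0,0,0,-0.187,0],[0,0,0,0,0,-0.187,0]]'; python3 -m handwheel '[[0,0,0,0,0,-0.187,0],[0,0,0,0,0,-0.187,0],[0,0,0,0,0,-0.187,0],[0,0,0,0,0,-0.187,0],[0,0,0,0,0,0,0]]'
python3 - <<'E'
from h import *
import pickle
d=grab('wrist');pickle.dump(d,open('W1.pkl','wb'));cv2.imwrite('pics/w1.png',cv2.resize(d['frame'],(800,600),interpolation=cv2.INTER_CUBIC))
E
```

```text
t: 1.4
ee_pos: [503.0, -213.8, 262.5]
orientation: [-2.911, -1.18, 0.001]
ft_force: [-0.4, 0.9, -0.8]
width: 87.8
grasp_force: 0.0
t: 2.02
ee_pos: [502.4, -214.8, 262.5]
orientation: [-2.29, -2.15, 0.0]
ft_force: [-0.0, -0.3, 0.6]
width: 87.7
grasp_force: 0.0
```

View pics/w1.png

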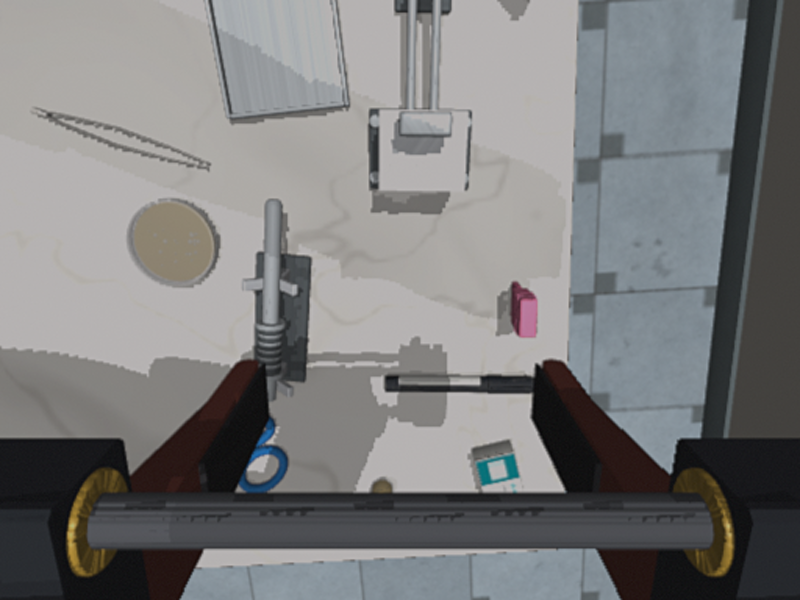

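The wrist view shows the keeper grip at (426,123) on the block top (420,150), the rod from its tip (273,205) to the handle (270,345) on the rest, the tray's near edge at (285,110), and the dish at (173,240). I'll take a second viewpoint to triangulate.

```bash
python3 -m handwheel '[[50,-20,0,0,0,0,0],[50,-20,0,0,0,0,0],[0,0,0,0,0,0,0],[0,0,0,0,0,0,0]]'
python3 - <<'E'
from h import *
import pickle
d=grab('wrist');pickle.dump(d,open('W2.pkl','wb'));cv2.imwrite('pics/w2.png',cv2.resize(d['frame'],(800,600),interpolation=cv2.INTER_CUBIC))
E
```

```text
t: 2.58
ee_pos: [469.3, -112.8, 263.0]
orientation: [2.289, 2.15, 0.001]
ft_force: [0.2, -0.5, -0.8]
width: 87.9
grasp_force: 0.0
```

View pics/w2.png

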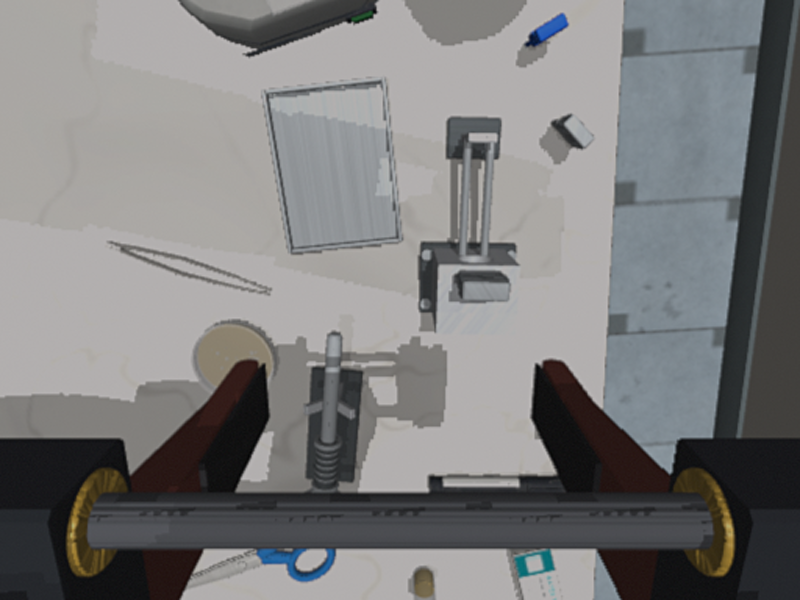

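The second wrist view shows the tray corners at (265,92), (385,80), (402,240) and (290,252), the block top with the keeper at (483,287), rails up to the stop at (482,135), and the rod tip at (334,337). Now I'll triangulate.

```bash
python3 - <<'E'
from h import *
import pickle
np.set_printoptions(precision=1,suppress=True)
A=pickle.load(open('W1.pkl','rb'));B=pickle.load(open('W2.pkl','rb'))
s=.64;a=lambda x,y:(A,x*s,y*s);b=lambda x,y:(B,x*s,y*s)
P={'EL':(a(378,190),b(435,330)),'ER':(a(466,191),b(517,332)),'XR':(a(470,111),b(520,262)),
'tip top':(a(273,203),b(334,337)),'collarfront c':(a(271,322),b(328,440)),'trayS L':(a(230,120),b(290,252)),'trayS R':(a(350,105),b(402,240))}
for k,v in P.items():print(k,*tri(*v))
for k,q,z in [('EL',a(378,190),68),('ER',a(466,191),68),('XR',a(470,111),68),('XL',a(379,111),68),('tip',a(273,203),45),('tipB',b(334,337),45),('colF',a(271,322),57),('colR',a(269,370),57),('tail',a(271,397),51),
 ('tNL',b(265,92),12),('tNR',b(385,80),12),('tSR',b(402,240),12),('tSL',b(290,252),12),('rNL',a(257,253),6),('rNR',a(311,256),6),('rSR',a(304,381),6),('rail',b(486,140),37),('rail0',b(485,250),37),('railL',b(468,140),37),('railL0',b(464,250),37),('dishN',a(173,240),15)]: print(k,plane(*q,z))
# side image keeper edges, check small grey vs keeper colour not needed
E
```

```text
EL [ 491.6 -165.7   59.5] [0.35066297864069346, 0.3506629786406149]
ER [ 549.9 -169.8   62.8] [0.42018159956689016, 0.4201815995668495]
XR [ 554.  -120.    56.5] [0.25177478319764934, 0.2517747831976984]
tip top [ 416.7 -171.2   45.8] [0.15217442889972946, 0.15217442889970578]
collarfront c [ 403.3 -258.5   44.8] [0.3224430336709016, 0.32244303367085625]
trayS L [ 382.5 -112.5    3.3] [0.2873977643277408, 0.287397764327765]
trayS R [ 472.5 -108.     5.9] [0.542469592280455, 0.5424695922804114]
EL [ 491.7 -165.2   68. ]
ER [ 548.9 -169.5   68. ]
XR [ 552.8 -120.4   68. ]
XL [ 495.9 -116.8   68. ]
tip [ 416.7 -171.2   45. ]
tipB [ 416.5 -171.5   45. ]
colF [ 407.  -254.4   57. ]
colR [ 400.5 -291.7   57. ]
tail [ 397.3 -316.6   51. ]
tNL [380.5   6.2  12. ]
tNR [467.1   8.7  12. ]
tSR [ 472.  -107.1   12. ]
tSL [ 384.1 -110.9   12. ]
rNL [ 389.6 -212.9    6. ]
rNR [ 431.9 -218.     6. ]
rSR [ 414.  -325.2    6. ]
rail [534.4 -36.8  37. ]
rail0 [ 532.4 -113.9   37. ]
railL [522. -36.  37.]
railL0 [ 517. -113.   37.]
dishN [ 329. -197.   15.]
```

Block centre is (522.3,-143) at yaw -4.2°. That puts the keeper at about (523,-127), which agrees with the side/scene measurement. The tray centre is (426,-51), and the rod lies at yaw about -9.5° with its handle near (401,-279). I'll grip the keeper along its 30 mm width.

```bash
python3 -m handwheel '[[-6,27.5,20,0,0,0,0],[-5.5,27.5,20,0,0,0,0],[0,0,40,0,0,0,0],[0,0,40,0,0,0,0],[0,0,35,0,0,0,0],[0,0,20,0,0,0,0],[0,0,16,0,0,0,0],[0,0,0,0,0,0,0]]'; python3 -m handwheel '[[0,0,0,0,0,0,0.4],[0,0,0,0,0,0,0.8],[0,0,0,0,0,0,0.8],[0,0,0,0,0,0,0.8],[0,0,0,0,0,0,0.8],[0,0,0,0,0,0,0.8]]'
```

```text
t: 3.62
ee_pos: [522.6, -128.0, 70.6]
orientation: [-2.288, -2.15, 0.002]
ft_force: [0.1, 0.3, 0.8]
width: 87.8
grasp_force: 0.0
t: 4.38
ee_pos: [523.0, -127.4, 71.7]
orientation: [2.288, 2.153, 0.0]
ft_force: [-0.1, 0.4, 0.7]
width: 31.2
grasp_force: 0.0
```

```bash
python3 -m handwheel '[[0,0,0,0,0,0,0.8],[0,0,0,0,0,0,0.8]]';  python3 -m handwheel '[[0,0,-10,0,0,0,0.8],[0,0,-20,0,0,0,0.8],[0,0,-20,0,0,0,0.8],[0,0,-10,0,0,0,0.8],[0,0,0,0,0,0,0.8]]'
```

```text
t: 4.62
ee_pos: [523.0, -127.4, 71.7]
orientation: [-2.288, -2.153, -0.0]
ft_force: [-0.1, 0.9, 0.7]
width: 30.0
grasp_force: 30.0
t: 5.25
ee_pos: [523.4, -127.6, 132.5]
orientation: [2.287, 2.152, 0.001]
ft_force: [0.6, 0.1, -1.4]
width: 30.1
grasp_force: 30.0
```

```bash
python3 -m handwheel '[[27,-27.5,0,0,0,0,0.8],[27,-27.5,0,0,0,0,0.8],[26.5,-27.5,0,0,0,0,0.8],[0,0,30,0,0,0,0.8],[0,0,30,0,0,0,0.8],[0,0,25,0,0,0,0.8],[0,0,12,0,0,0,0.8],[0,0,6,0,0,0,0.8],[0,0,0,0,0,0,0.8]]'
```

```text
t: 6.38
ee_pos: [445.6, -42.1, 28.7]
orientation: [-2.288, -2.152, 0.0]
ft_force: [-0.1, -0.3, -0.9]
width: 29.7
grasp_force: 30.0
```

```bash
python3 - <<'E'
from h import *
d=grab('side');cv2.imwrite('pics/s2.png',cv2.resize(d['frame'][120:280,200:360],(600,600),interpolation=cv2.INTER_CUBIC))
E
```

```text
(no output)
```

View pics/s2.png

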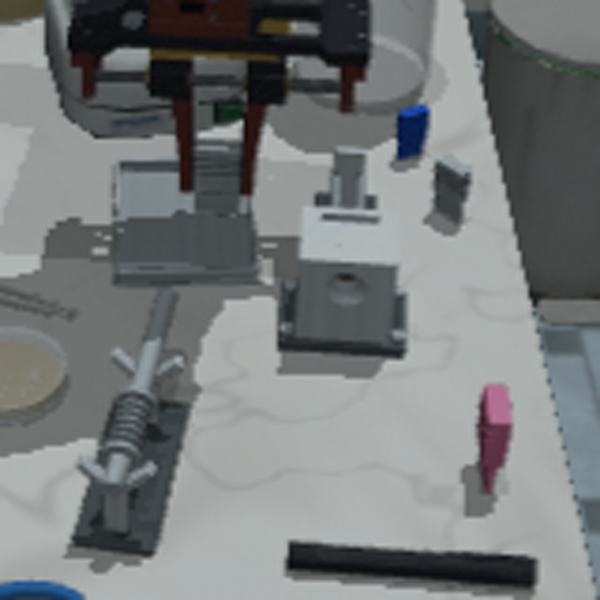

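The keeper hangs just over the tray floor (fingers at about (215,180)). The block is empty with its slot visible. Releasing, then going to the rod.

```bash
python3 -m handwheel '[[0,0,1,0,0,0,0.5],[0,0,0,0,0,0,0.2],[0,0,0,0,0,0,0],[0,0,0,0,0,0,0],[0,0,-15,0,0,0,0],[0,0,-30,0,0,0,0],[0,0,-40,0,0,0,0],[0,0,-30,0,0,0,0]]'; python3 -m handwheel '[[-48,-6,0,0,0,0,0],[-48,-6,0,0,0,0,0],[-48,-6,0,0,0,0,0],[-48,-6,0,0,0,0,0],[-48,-6,0,0,0,0,0],[0,0,0,0,0,0.085,0],[0,0,0,0,0,0,0]]'
python3 - <<'E'
from h import *
import pickle
a=grab('wrist');b=grab('side');c=grab('scene');pickle.dump((a,b,c),open('W3.pkl','wb'))
im=cv2.resize(a['frame'],(600,450),interpolation=cv2.INTER_CUBIC)
s=cv2.resize(b['frame'][155:275,215:282],(200,358),interpolation=cv2.INTER_CUBIC)
o=np.zeros((450,800,3),np.uint8);o[:,:600]=im;o[:358,600:]=s
cv2.imwrite('pics/w3.png',o)
E
```

```text
t: 7.42
ee_pos: [445.8, -42.1, 145.1]
orientation: [2.287, 2.152, 0.002]
ft_force: [0.1, -0.1, 0.2]
width: 87.5
grasp_force: 0.0
t: 8.3
ee_pos: [400.7, -280.2, 143.4]
orientation: [2.378, 2.053, 0.0]
ft_force: [0.3, 0.5, -0.1]
width: 88.0
grasp_force: 0.0
```

View pics/w3.png

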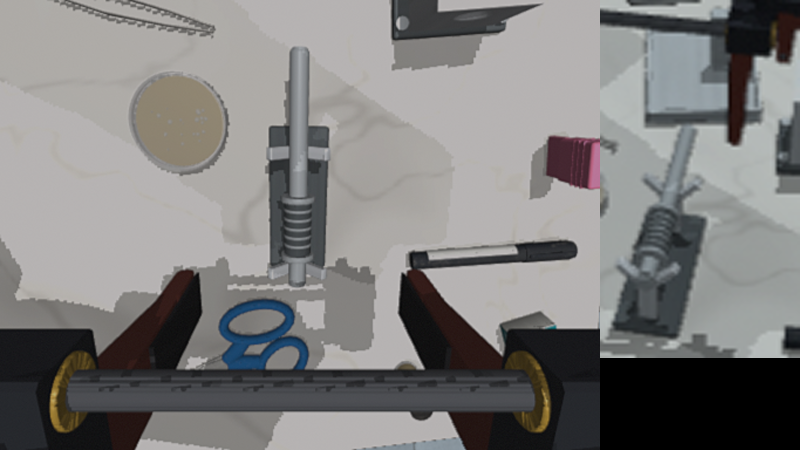

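The wrist view shows the rod nearly vertical in the image: tip (300,47), handle rows 199-259 around column 298, tail (297,284). It is centred between the fingers.

```bash
python3 - <<'E'
from h import *
import pickle
np.set_printoptions(precision=1,suppress=True)
A,B,C=pickle.load(open('W3.pkl','rb'));A0=pickle.load(open('W1.pkl','rb'))
s=512/600
for k,(x,y),z in [('tip',(300,47),45),('tail',(297,285),45),('colF top',(298,199),56.5),('colR top',(297,256),56.5),('baseNL',(271,126),6),('baseNR',(328,126),6),('baseSL',(270,268),6),('sadN',(298,153),48)]: print(k,plane(A,x*s,y*s,z))
print(tri((A,300*s,47*s),(A0,273*.64,203*.64)),tri((A,297.5*s,199*s),(A0,271*.64,322*.64)))
R=Ro.from_rotvec(sensors.get_obs()['orientation']).as_matrix();print(np.degrees(np.arctan2(R[1,0],R[0,0])))
f=B['frame'].astype(int)
E
```

```text
tip [ 417.7 -168.9   45. ]
tail [ 392.9 -321.4   45. ]
colF top [ 403.2 -257.6   56.5]
colR top [ 396.9 -295.5   56.5]
baseNL [ 390.1 -212.7    6. ]
baseNR [ 430.8 -218.7    6. ]
baseSL [ 370.8 -321.3    6. ]
sadN [ 407.3 -230.1   48. ]
(array([ 417.9, -170.2,   51.7]), [0.5488028055588434, 0.5488028055589088]) (array([ 402. , -261.1,   38.1]), [0.5970094280073902, 0.5970094280074042])
81.76129659781647
```

```bash
python3 -m handwheel '[[1.5,-1,35,0,0,0.016,0],[0,0,35,0,0,0,0],[0,0,30,0,0,0,0],[0,0,17,0,0,0,0],[0,0,0,0,0,0,0.4],[0,0,0,0,0,0,0.9],[0,0,0,0,0,0,0.9],[0,0,0,0,0,0,0.9],[0,0,0,0,0,0,0.9],[0,0,0,0,0,0,0.9]]'; python3 -m handwheel '[[0,0,0,0,0,0,0.9],[0,0,0,0,0,0,0.9]]'
```

```text
t: 9.7
ee_pos: [400.2, -278.3, 25.8]
orientation: [2.394, 2.034, 0.0]
ft_force: [0.7, -0.2, -0.2]
width: 31.1
grasp_force: 0.0
t: 9.95
ee_pos: [399.5, -277.8, 25.6]
orientation: [-2.392, -2.034, 0.001]
ft_force: [-2.7, 0.0, 3.0]
width: 17.3
grasp_force: 30.0
```

```bash
python3 -m handwheel '[[0,0,-10,0,0,0,0.9],[0,0,-20,0,0,0,0.9],[0,0,-20,0,0,0,0.9],[-8,38.5,0,0,0,0,0.9],[-8,38.5,0,0,0,0,0.9],[-7,38,0,0,0,0,0.9],[0,0,0,0,0,-0.087,0.9],[0,0,15,0,0,0,0.9],[0,0,0,0,0,0,0.9],[0,0,0,0,0,0,0.9]]'
python3 - <<'E'
from h import *
import pickle
a=grab('wrist');b=grab('side');pickle.dump((a,b),open('W4.pkl','wb'))
im=cv2.resize(a['frame'][:300,120:],(500,383),interpolation=cv2.INTER_CUBIC)
s=cv2.resize(b['frame'][150:270,240:340],(300,360),interpolation=cv2.INTER_CUBIC)
o=np.zeros((383,800,3),np.uint8);o[:,:500]=im;o[:360,500:]=s
cv2.imwrite('pics/w4.png',o)
E
```

```text
t: 11.2
ee_pos: [509.4, -319.2, 60.4]
orientation: [-2.304, -2.135, 0.0]
ft_force: [0.2, -0.0, -1.2]
width: 17.4
grasp_force: 30.0
```

View pics/w4.png

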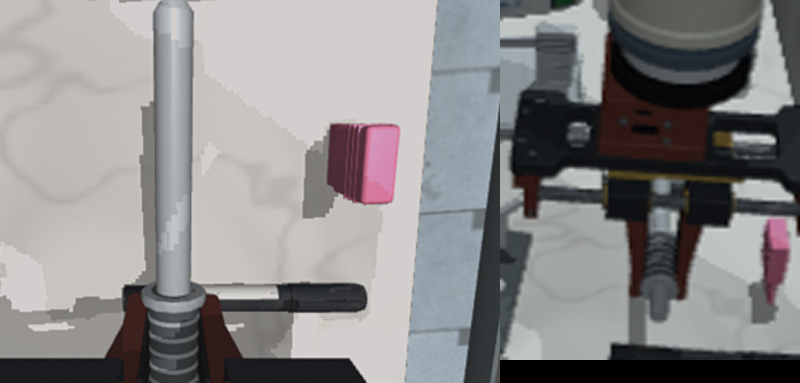

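The rod is held straight, with its tip at crop (172,2). The pink plate is at (363,163), and the marker passes under the handle. I'll check the tip's height by projection.

```bash
python3 - <<'E'
from h import *
import pickle
np.set_printoptions(precision=1,suppress=True)
A,B=pickle.load(open('W4.pkl','rb'));S=grab('scene','sc4.png')
o=sensors.get_obs();R=Ro.from_rotvec(o['orientation']).as_matrix();p=np.array(o['ee_pos']);h=p-19.3*R[:,2]
print(p,np.degrees(np.arctan2(R[1,0],R[0,0])))
for dz in(-4,0,4):
  X=h+112*R[:,0]+[0,0,dz];print('tip dz',dz,X,proj(A,X),'scene',proj(S,X))
print('collar',proj(A,h+22*R[:,0]+[0,0,11]))
E
python3 - <<'E'
import cv2
d=cv2.imread('pics/sc4.png')
cv2.imwrite('pics/sc4c.png',cv2.resize(d[170:245,200:320],(800,500),interpolation=cv2.INTER_CUBIC))
E
```

```text
[ 509.9 -319.5   60.9] 85.67087150932174
tip dz -4 [ 518.4 -207.8   76.2] (np.float64(255.93841325725393), np.float64(-0.13009278313867867)) scene (np.float64(237.3857546066375), np.float64(188.96503576783627))
tip dz 0 [ 518.4 -207.8   80.2] (np.float64(255.9337791821374), np.float64(-2.901768596021384)) scene (np.float64(237.30011183976222), np.float64(187.75500476007377))
tip dz 4 [ 518.4 -207.8   84.2] (np.float64(255.9288555380883), np.float64(-5.8466378048745185)) scene (np.float64(237.213928847193), np.float64(186.53734100217065))
collar (np.float64(256.3018003879133), np.float64(234.82579725293698))
```

View pics/sc4c.png

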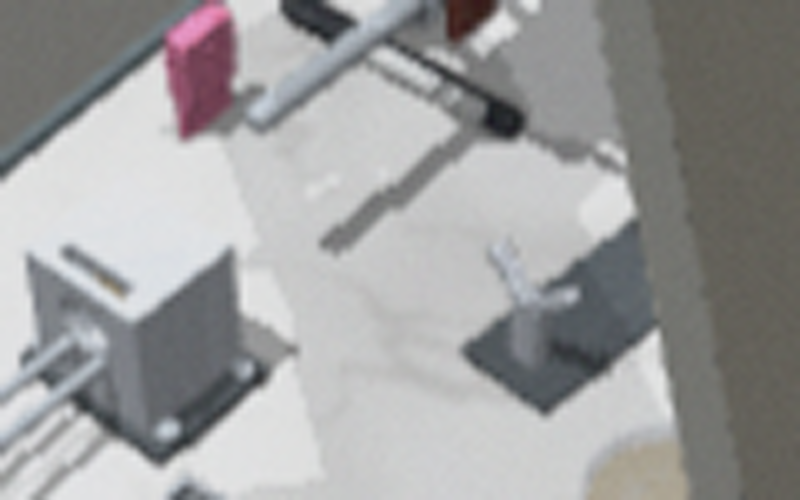

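The tip sits where predicted (scene px 238.7,187.7 against 237.3,187.8). One check on the hole centre from the side picture, and I lower at the same time.

```bash
python3 -m handwheel '[[0,-0.8,12,0,0,0,0.9],[0,0,12,0,0,0,0.9],[0,0,8,0,0,0,0.9],[0,0,0,0,0,0,0.9],[0,0,0,0,0,0,0.9]]'
python3 - <<'E'
from h import *
import pickle
W=pickle.load(open('D0.pkl','rb'))['side']
c,r=ray(W,215+357/4.615,145+240/4.615)
for y in(-165,-168): print(c+r*(y-c[1])/r[1])
E
```

```text
t: 11.98
ee_pos: [509.3, -319.4, 28.7]
orientation: [2.303, 2.137, 0.0]
ft_force: [-0.0, 0.2, -1.9]
width: 17.2
grasp_force: 30.0
[ 521.21503531 -165.           43.51318133]
[ 520.85703309 -168.           46.07838816]
```

The hole is at (520.9,-168,46) and the target was (520.5,-168,48), so they agree. Inserting.

```bash
python3 -m handwheel '[[15,0,0,0,0,0,0.9],[15,0,0,0,0,0,0.9],[8,0,0,0,0,0,0.9],[7,0,0,0,0,0,0.9],[5,0,0,0,0,0,0.9],[5,0,0,0,0,0,0.9],[0,0,0,0,0,0,0.9]]'
```

```text
t: 12.85
ee_pos: [513.3, -264.3, 28.7]
orientation: [-2.303, -2.137, 0.0]
ft_force: [-0.6, 0.4, -1.4]
width: 17.5
grasp_force: 30.0
```

```bash
python3 -m handwheel '[[5,0,0,0,0,0,0.9],[5,0,0,0,0,0,0.9],[0,0,0,0,0,0,0.9]]';python3 -m handwheel '[[5,0,0,0,0,0,0.9],[5,0,0,0,0,0,0.9],[5,0,0,0,0,0,0.9],[5,0,0,0,0,0,0.9],[0,0,0,0,0,0,0.9]]'
```

```text
t: 13.22
ee_pos: [514.2, -254.5, 28.8]
orientation: [2.303, 2.136, 0.0]
ft_force: [0.1, -1.4, -1.8]
width: 17.4
grasp_force: 30.0
t: 13.85
ee_pos: [515.3, -233.8, 28.5]
orientation: [-2.302, -2.137, 0.0]
ft_force: [0.7, 0.2, -1.2]
width: 17.2
grasp_force: 30.0
```

```bash
python3 -m handwheel '[[6,0,0,0,0,0,0.9],[6,0,0,0,0,0,0.9]]';python3 -m handwheel '[[5,0,0,0,0,0,0.9],[0,0,0,0,0,0,0.9],[0,0,0,0,0,0,0.9]]'
python3 - <<'E'
from h import *
import pickle
b=grab('scene');w=grab('wrist');pickle.dump((b,w),open('W5.pkl','wb'))
a=cv2.resize(b['frame'][190:260,170:270],(500,350),interpolation=cv2.INTER_CUBIC)
c=cv2.resize(w['frame'],(300,225))
o=np.zeros((350,800,3),np.uint8);o[:,:500]=a;o[:225,500:]=c
cv2.imwrite('pics/p5.png',o)
E
```

```text
t: 14.1
ee_pos: [516.4, -222.3, 28.6]
orientation: [-2.303, -2.136, -0.0]
ft_force: [-0.9, -0.5, -2.0]
width: 17.5
grasp_force: 30.0
t: 14.48
ee_pos: [516.9, -217.6, 28.7]
orientation: [2.303, 2.137, 0.0]
ft_force: [0.8, 0.9, -1.3]
width: 17.6
grasp_force: 30.0
```

View pics/p5.png

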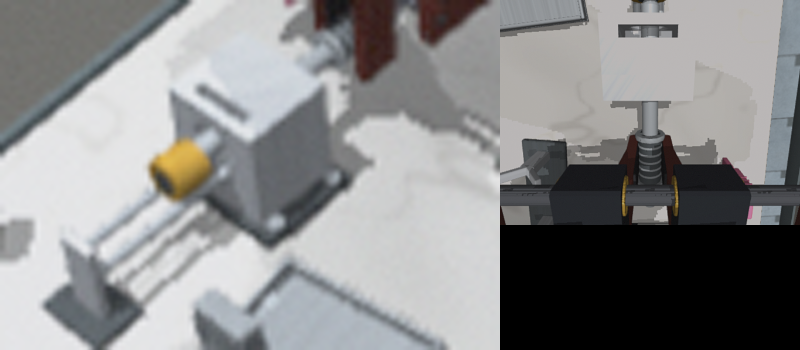

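The bushing (brass, crop (180,168)) is on the rails just past the exit face, and the rod goes through the bore. That was my last picture to view, one over the allowance, so from here I check by colour masks only. Withdrawing the rod.

```bash
python3 -m handwheel '[[-8,0,0,0,0,0,0.9],[-15,0,0,0,0,0,0.9],[-15,0,0,0,0,0,0.9],[-15,0,0,0,0,0,0.9],[-15,0,0,0,0,0,0.9],[-15,0,0,0,0,0,0.9],[-15,0,0,0,0,0,0.9],[-4,0,0,0,0,0,0.9],[0,0,0,0,0,0,0.9]]';python3 -m handwheel '[[0,0,-20,0,0,0,0.9],[0,0,-12,0,0,0,0.9],[0,0,0,0,0,0,0.9],[0,0,0,0,0,0,0.9]]'
python3 - <<'E'
from h import *
import pickle
np.set_printoptions(precision=1,suppress=True)
S,W5=pickle.load(open('W5.pkl','rb'));A,_=pickle.load(open('W4.pkl','rb'))
S2=grab('scene');B2=grab('side');n=grab('wrist')
o=sensors.get_obs();print(o['ee_pos'])
def brass(d,box):
  x0,y0,x1,y1=box;h=cv2.cvtColor(d['frame'][y0:y1,x0:x1],cv2.COLOR_BGR2HSV)
  m=cv2.inRange(h,(15,120,60),(35,255,255));ys,xs=np.nonzero(m);print(len(xs));return xs.mean()+x0,ys.mean()+y0
for d in(S,S2):
  u,v=brass(d,(190,210,225,240));print(u,v,plane(d,u,v,46),plane(d,u,v,50))
try:
  u,v=brass(B2,(270,130,330,215));print('side',u,v,plane(B2,u,v,50),tri((S2,206 if 0 else u,v) if 0 else (B2,u,v),(S2,)+tuple(brass(S2,(190,210,225,240)))))
except Exception as e: print(e)
# rod slip check: compare rod column profile between W4 and now
ga=cv2.cvtColor(A['frame'],cv2.COLOR_BGR2GRAY);gn=cv2.cvtColor(n['frame'],cv2.COLOR_BGR2GRAY)
t=ga[222:290,225:290]; r=cv2.matchTemplate(gn[205:310,210:305],t,cv2.TM_CCOEFF_NORMED);_,m,_,l=cv2.minMaxLoc(r);print('shift',m,l[0]-15,l[1]-17)
E
```

```text
t: 15.7
ee_pos: [509.1, -319.5, 28.6]
orientation: [-2.303, -2.136, -0.0]
ft_force: [-0.7, -0.0, -0.9]
width: 17.1
grasp_force: 30.0
t: 16.2
ee_pos: [509.3, -319.2, 61.0]
orientation: [2.303, 2.137, 0.0]
ft_force: [-0.3, 0.7, -1.9]
width: 17.0
grasp_force: 30.0
[ 508.9 -319.1   60.3]
77
206.0909090909091 223.11688311688312 [525.4 -97.2  46. ] [522.5 -94.8  50. ]
76
206.1315789473684 223.0921052631579 [525.3 -97.3  46. ] [522.5 -94.9  50. ]
90
76
side 298.8888888888889 205.05555555555554 [ 532.5 -198.2   50. ] (array([ 550.3, -128.5,   -5.2]), [9.760997749470542, 9.7609977494704])
shift 0.9940809011459351 0 0
```

No slip in the grip (shift 0,0), and the bushing is at about (525,-97), as expected. Returning the rod.

```bash
python3 -m handwheel '[[0,0,0,0,0,0.087,0.9],[8,-38,0,0,0,0,0.9],[8,-38,0,0,0,0,0.9],[7.3,-38.5,0,0,0,0,0.9],[0,0,0,0,0,0,0.9],[0,0,0,0,0,0,0.9]]'
```

```text
t: 17.1
ee_pos: [400.9, -278.6, 60.8]
orientation: [2.393, 2.033, 0.001]
ft_force: [0.3, -0.1, -1.5]
width: 17.3
grasp_force: 30.0
```

```bash
python3 -m handwheel '[[0,-0.8,12,0,0,0,0.9],[0,0,12,0,0,0,0.9],[0,0,7,0,0,0,0.9],[0,0,3,0,0,0,0.9],[0,0,0,0,0,0,0.9]]';python3 -m handwheel '[[0,0,0.5,0,0,0,0.9],[0,0,0,0,0,0,0.6],[0,0,0,0,0,0,0.3],[0,0,0,0,0,0,0.1],[0,0,0,0,0,0,0.1],[0,0,0,0,0,0,0.1],[0,0,0,0,0,0,0.1]]'
```

```text
t: 17.73
ee_pos: [399.2, -277.8, 26.4]
orientation: [-2.394, -2.034, 0.0]
ft_force: [-0.5, -0.5, -1.1]
width: 17.6
grasp_force: 30.0
t: 18.6
ee_pos: [399.1, -277.8, 26.2]
orientation: [-2.394, -2.034, -0.0]
ft_force: [-0.2, -0.2, 0.2]
width: 73.4
grasp_force: 0.0
```

```bash
python3 -m handwheel '[[0,0,-20,0,0,0,0],[0,0,-35,0,0,0,0],[0,0,-35,0,0,0,0],[-1.5,1,-27,0,0,-0.016,0],[0,0,0,0,0,0,0],[0,0,0,0,0,0,0]]'
python3 - <<'E'
from h import *
import pickle
A=pickle.load(open('W3.pkl','rb'))[0];n=grab('wrist');print(sensors.get_obs()['ee_pos'])
ga,gn=[cv2.cvtColor(x['frame'],cv2.COLOR_BGR2GRAY) for x in(A,n)]
for k,(x0,y0,x1,y1) in {'handle':(232,165,276,226),'tip':(236,30,274,100),'base':(225,100,290,140)}.items():
  r=cv2.matchTemplate(gn[y0-15:y1+15,x0-15:x1+15],ga[y0:y1,x0:x1],cv2.TM_CCOEFF_NORMED);_,m,_,l=cv2.minMaxLoc(r);print(k,m,l[0]-15,l[1]-15)
E
```

```text
t: 19.35
ee_pos: [399.4, -279.0, 142.5]
orientation: [-2.377, -2.053, 0.0]
ft_force: [1.3, 0.5, 0.0]
width: 88.0
grasp_force: 0.0
[ 399.19740728 -278.87928117  142.13551285]
handle 0.9452749490737915 2 2
tip 0.9839958548545837 2 1
base 0.9800809025764465 2 1
```

The rod lies as at first (handle, tip and base all shifted alike). Now the bushing: hover over it and refine with the wrist camera.

```bash
python3 -m handwheel '[[0,0,0,0,0,-0.071,0],[48,28,0,0,0,0,0],[48,28,0,0,0,0,0],[48,28,0,0,0,0,0],[46.5,28,0,0,0,0,0],[0,0,0,0,0,0,0],[0,0,0,0,0,0,0]]'
python3 - <<'E'
from h import *
np.set_printoptions(precision=1,suppress=True)
n=grab('wrist','w9.png');S=grab('scene');p=sensors.get_obs();print(p['ee_pos'],p['orientation'])
def brass(d,X,r):
  u,v=proj(d,X);x0,y0=int(u-r),max(0,int(v-r));h=cv2.cvtColor(d['frame'][y0:int(v+r),x0:int(u+r)],cv2.COLOR_BGR2HSV)
  m=cv2.inRange(h,(15,120,60),(35,255,255));k,l,s,c=cv2.connectedComponentsWithStats(m);i=1+np.argmax(s[1:,4]);print((u,v),s[i][:2]+[x0,y0],s[i][2:]);b=s[i];return b[0]+x0+b[2]/2-.5,b[1]+y0+b[3]/2-.5
X=(525,-97,46)
u,v=brass(n,X,45);print('wrist',u,v,plane(n,u,v,50),plane(n,u,v,46))
u2,v2=brass(S,X,20);print('tri',tri((n,u,v),(S,u2,v2)))
E
```

```text
t: 20.27
ee_pos: [524.7, -97.8, 141.9]
orientation: [-2.301, -2.136, 0.003]
ft_force: [-0.2, -0.2, -0.8]
width: 87.7
grasp_force: 0.0
[524.6 -98.7 142.5] [-2.3 -2.1  0. ]
(np.float64(256.09774608909794), np.float64(194.6870532887674)) [242 180] [ 30  31 798]
wrist 256.5 195.0 [525.4 -96.1  50. ] [525.3 -97.3  46. ]
(np.float64(206.13716008264697), np.float64(223.241095804376)) [200 218] [12 12 75]
tri (array([525.6, -96.5,  45.9]), [0.8491329986262189, 0.8491329986262922])
```

```bash
python3 -m handwheel '[[1,0.7,35,0,0,0,0.3],[0,0,35,0,0,0,0.3],[0,0,25,0,0,0,0.3],[0,0,14,0,0,0,0.3],[0,0,0,0,0,0,0.5],[0,0,0,0,0,0,0.9],[0,0,0,0,0,0,0.9],[0,0,0,0,0,0,0.9],[0,0,0,0,0,0,0.9]]';python3 -m handwheel '[[0,0,0,0,0,0,0.9],[0,0,0,0,0,0,0.9]]'
```

```text
t: 21.5
ee_pos: [525.8, -96.7, 34.6]
orientation: [-2.302, -2.136, 0.001]
ft_force: [-4.4, 0.2, 6.6]
width: 23.2
grasp_force: 30.0
t: 21.75
ee_pos: [525.8, -96.7, 34.6]
orientation: [-2.302, -2.136, 0.001]
ft_force: [-4.0, 0.0, 7.4]
width: 23.3
grasp_force: 30.0
```

```bash
python3 -m handwheel '[[0,0,-10,0,0,0,0.9],[0,0,-25,0,0,0,0.9],[0,0,-25,0,0,0,0.9],[-1,-36,0,0,0,0,0.9],[0,-35,0,0,0,0,0.9],[0,-35,0,0,0,0,0.9],[0,0,0,0,0,0,0.9],[0,0,0,0,0,0,0.9]]'
python3 - <<'E'
from h import *
np.set_printoptions(precision=1,suppress=True)
n=grab('wrist');S=grab('scene');print(sensors.get_obs()['ee_pos'])
# standing keeper's top should project here; compare brightness edges
for d,nm in((S,'scene'),(n,'wrist')):
  for X in((446,-42,57),(446,-42,3),(446,-75,16)): print(nm,X,np.round(proj(d,X),0))
h=cv2.cvtColor(n['frame'],cv2.COLOR_BGR2HSV);m=cv2.inRange(h,(15,120,60),(35,255,255));k,l,s,c=cv2.connectedComponentsWithStats(m)
print([ (s[i],c[i]) for i in range(1,k) if s[i,4]>60])
u,v=[int(q) for q in proj(n,(446,-42,57))]
g=cv2.cvtColor(n['frame'],cv2.COLOR_BGR2GRAY)
print(cv2.resize(g[max(0,v-60):v+100,u-60:u+60],(15,20),interpolation=cv2.INTER_AREA))
E
```

```text
t: 22.75
ee_pos: [422.5, -90.3, 94.9]
orientation: [2.301, 2.135, 0.003]
ft_force: [1.3, -0.0, 1.0]
width: 23.2
grasp_force: 30.0
[422.6 -90.3  94.6]
scene (446, -42, 57) [215. 251.]
scene (446, -42, 3) [218. 266.]
scene (446, -75, 16) [227. 253.]
wrist (446, -42, 57) [289. 142.]
wrist (446, -42, 3) [282. 132.]
wrist (446, -75, 16) [286. 180.]
[(array([ 231,  233,   50,   58, 2280], dtype=int32), array([255.6, 263.3])), (array([194, 300,  14,  69, 534], dtype=int32), array([199. , 334.6])), (array([305, 300,  14,  69, 518], dtype=int32), array([312.7, 335.3]))]
[[190 193 197 198 198 198 197 196 197 146 186 199 199 199 199]
 [177 176 177 181 182 186 190 195 196 154 178 199 199 199 199]
 [176 176 175 177 173 176 175 175 178 166 163 196 198 199 199]
 [174 175 172 176 172 174 174 174 172 161 145 191 190 191 192]
 [172 174 170 176 170 173 173 173 171 162 140 191 190 190 191]
 [170 173 169 175 138 125 124 124 120 119 127 190 190 190 191]
 [168 171 168 164 115 158 156 156 159 161 157 191 190 188 191]
 [167 169 167 132 122 172 173 169 172 174 161 190 191 190 188]
 [166 168 167 114 116 142 146 144 146 152 144 188 191 191 189]
 [166 167 166 118 108 106 108 107 142 169 129 186 191 191 191]
 [166 166 166 146 149 147 159 159 164 167 136 184 191 191 191]
 [165 166 166 164 167 161 167 164 164 166 125 180 191 191 191]
 [165 165 166 163 168 161 167 163 164 165 121 172 185 191 191]
 [166 164 166 162 167 162 166 163 164 164 136 171 181 190 191]
 [166 164 166 163 166 163 165 163 164 164 135 167 181 185 190]
 [166 164 165 163 166 164 164 163 164 163 130 167 188 185 188]
 [166 165 165 163 160 152 142 133 129 130 121 153 186 177 154]
 [118 112 114 122 112 148 160 172 178 182 184 188 184 122  79]
 [108 115 112 110 132 163 165 118 160 189 189 152 169  97 157]
 [ 61  76  53  49  56  90  63  39  72 164 157 121 144  87  86]]
```

The keeper stands upright at (446,-42), so the bushing spot is free. Lowering it.

```bash
python3 -m handwheel '[[0,-2,30,0,0,0,0.9],[0,0,30,0,0,0,0.9],[0,0,15,0,0,0,0.9],[0,0,8,0,0,0,0.9],[0,0,0,0,0,0,0.9]]';python3 -m handwheel '[[0,0,0,0,0,0,0.7],[0,0,0,0,0,0,0.62],[0,0,0,0,0,0,0.62],[0,0,0,0,0,0,0.62],[0,0,-10,0,0,0,0.62],[0,0,-30,0,0,0,0.5],[0,0,-40,0,0,0,0.5],[0,0,-40,0,0,0,0.5],[0,0,0,0,0,0,0.5],[0,0,0,0,0,0,0.5]]'
python3 - <<'E'
from h import *
np.set_printoptions(precision=1,suppress=True)
def f(d):
  h=cv2.cvtColor(d['frame'],cv2.COLOR_BGR2HSV);m=cv2.inRange(h,(15,120,60),(35,255,255));k,l,s,c=cv2.connectedComponentsWithStats(m)
  return [(s[i],c[i],plane(d,*c[i],15)) for i in range(1,k) if s[i,4]>20]
n=grab('wrist');print(f(n)[:4]);S=grab('scene');print([q for q in f(S)if 170<q[1][0]<280])
print([np.round(proj(S,(446,-42,z))) for z in(57,40)],cv2.resize(cv2.cvtColor(S['frame'],cv2.COLOR_BGR2GRAY)[240:275,200:230],(15,17)))
E
```

```text
t: 23.48
ee_pos: [419.1, -89.8, 11.1]
orientation: [-2.303, -2.136, 0.0]
ft_force: [0.0, -0.5, 0.4]
width: 23.5
grasp_force: 30.0
t: 24.72
ee_pos: [418.6, -89.7, 131.2]
orientation: [2.303, 2.136, 0.0]
ft_force: [-0.6, -0.2, -0.7]
width: 44.0
grasp_force: 0.0
[(array([243, 176,  28,  28, 671], dtype=int32), array([256.9, 189.5]), array([419.7, -90.6,  15. ])), (array([145, 300,  22,  69, 708], dtype=int32), array([153.5, 334.3]), array([ 309.6, -227.5,   15. ])), (array([346, 301,   8,  14,  67], dtype=int32), array([349.1, 308.8]), array([ 497.2, -213.3,   15. ])), (array([352, 300,  15,  69, 525], dtype=int32), array([359.9, 337.6]), array([ 507.7, -246.4,   15. ]))]
[(array([234, 249,  12,  13,  85], dtype=int32), array([240. , 254.8]), array([419.4, -89.7,  15. ]))]
[array([215., 251.]), array([216., 256.])] [[150 188 218 205 148 185 212 218 217 217 217 210 210 198 199]
 [190 218 203 148 189 217 218 218 218 216 213 214 205 144 145]
 [218 197 148 192 217 218 217 217 218 217 212 208 150 106 148]
 [173 162 209 218 217 215 209 218 217 214 205 152 109 166 188]
 [165 216 218 216 210 194 190 190 215 207 156 131 180 187 186]
 [220 218 218 216 184 190 189 185 188 164 104 173 185 186 186]
 [219 218 217 212 141 136 181 188 189 182 172 187 184 186 186]
 [219 218 218 216 157 100 119 173 192 185 152 169 186 185 185]
 [218 219 217 218 200 104 103 111 155 138  86 143 185 186 187]
 [218 219 217 217 206 133 111 101 101  90  80 113 182 188 185]
 [218 218 218 206 172 107 116 114 108  87  88 103 123 169 181]
 [219 218 216 180 102 158 125 108 120 100  96 108 114 115 142]
 [226 217 181 112 147 186 174 128 114 112 100 107 113 116 119]
 [231 203 112 148 187 183 183 180 146 112 102 109 116 120 150]
 [206 116 147 187 184 184 186 184 184 159 117 116 153 166 183]
 [117 141 203 196 183 185 185 184 185 184 177 180 186 183 188]
 [166 203 207 205 190 185 185 186 184 184 190 187 184 189 187]]
```

The bushing is at rest in the tray at (419.5,-90), agreed by two views. The keeper still stands in the tray and the gripper is clear. Handing in.

```bash
python3 -c "
from workcell import ctrl
print(ctrl.close_job())"
```

```text
the job is handed in; nothing more can be done
None
```

The job is handed in at about 25 s: the camera checks show the keeper and bushing in the tray and the rod back on its rest, and no verdict came back; I never planned contact with a bystander but did not re-measure them, and I viewed 11 pictures, one over the limit of 10.

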